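Set a ratchet stand three clicks up and press its saddle cap home

TASK

Get the ratchet stand ready to carry the bike: raise its column by exactly three clicks, let it down onto the pawl and let go, then push down firmly on the bare saddle to confirm that the pawl holds. After that take the rubber cap from the sloped rack, put it hollow side down over the saddle and press it down firmly until it is fully home. Leave the other things on the bench where they are.

Things in the scene. Friction and masses are not known exactly. Their poses are not given: they have to be found in the camera images.
- stand: grey steel ratchet stand bolted to the bench: foot 170 x 150 x 8 mm, on timber packing 0 to 28 mm thick; two cheeks to 118 mm above its underside, 62 mm over both (y), 60 mm long (x). Origin: centre of its underside; z up; x is the long way of the saddle; its turn varies. Spring rollers, 16 mm thick, stick out 6 mm from both x ends of the saddle, 14 mm below its top: they grip the cap
- column: bare steel column, slides straight up in the stand, axes as the stand's; origin on its axis, level with the stand's origin when down. Teeth on its +x side, pitch 16 mm: one click per 16 mm of lift. It starts resting in its lowest notch. Lifting takes some 15 N. Lifted 1 to 10 mm past a click and let go, it drops back onto that notch and the pawl holds it. Push down with about 15 N to confirm
- saddle_top (a point): centre of the flat top of the saddle, the block on top of the column; 170 mm above the column's origin, 170 to 198 mm above the bench at the start; axes as the stand's. The block is 66 mm (x) x 42 mm (y) from 30 to 6 mm below this point, with a step 60 x 36 mm above that. Grip the block across its 42 mm width (along y), about 19 mm below this point, to lift the column
- pawl: spring pawl with a black 20 mm knob on the stand's +x side, 104 mm above its underside; origin at its nose. Needs no handling; pulling the knob 10 mm away from the column lets the column down if it was raised too far
- rack: bare aluminium sheet rack fixed on the bench, its plate 125 x 130 mm sloping at 0.56 rad (32 degrees): low edge with a 14 mm lip at its -x side (towards the robot, give or take its turn), high edge at +x, 79 mm high. Origin: centre of its underside on the bench; z up; the middle of the plate's upper face lies 46 mm above it
- cap: black rubber saddle cap, a box open below: 84 (x) x 60 (y) x 43 mm high, some 0.22 kg, hollow 72 x 48 mm, 26 mm deep, flared at its x ends. Origin: centre of its open rim; z out of its closed top. It lies rim down on the rack's plate, so its z leans 0.56 rad from vertical towards the rack's -x; its long side runs up the slope. Grip across its 60 mm width (along y). It fits on the saddle lengthwise, either way round
- cap_ceiling (a point): centre of the cap's inner ceiling, 26 mm above the origin along its z; it meets saddle_top when the cap is home
- cap_top (a point): centre of the cap's flat outer top, 38 mm above its origin along its z: where to press. Two ridges 5 mm high and 7 mm wide run along the long edges, 46 mm clear between them. Put over the saddle, the cap stops about 10 mm short on the spring rollers, needs a push of about 6 to 12 N to go home, and then stays; press with about 15 N near the middle
- wrench: steel open-end wrench 180 mm long lying flat; leave it alone; origin at its underside
- screwdriver: screwdriver 190 mm long lying flat; leave it alone; origin at its underside
- tape: roll of paper tape, 90 mm across, 24 mm high; leave it alone; origin at its underside
- oilcan: dark steel can 72 mm across, 120 mm high; leave it alone; origin at its underside
- jar: glass jar with a steel cap, 66 mm across, 85 mm high; leave it alone; origin at its underside
- mug: white mug, 80 mm across, 85 mm high; leave it alone; origin at its underside
- tin: flat aluminium tin 112 x 77 x 30 mm; leave it alone; origin at its underside
Mind the look-alikes: they are no part of the job. Leave any purple look-alike of the cap alone.

How it is judged:
On the way, in this order (a step that is already met when the one before it is completed fails the run):
1. the column stands three clicks higher than at the start, resting on the pawl, let go by the fingers (distance of saddle_top from where it was at the start of the episode between 0.044 and 0.052 m and contact force between the fingers and column below 0.3 N and contact force between pawl and column above 2 N), for 0.2 s.
2. the bare saddle is pushed down: the pawl carries at least 13 N, the column's weight included, and the column stays at its height (distance of saddle_top from where it was at the start of the episode between 0.044 and 0.052 m and contact force between pawl and column above 13 N and contact force between the fingers and column above 3 N and distance between cap and column above 0.2 m), for 0.1 s.
3. the cap is home on the saddle and pressed down: the pawl carries at least 15 N (distance of saddle_top from where it was at the start of the episode between 0.044 and 0.052 m and z of cap_ceiling in the frame of column between 0.1665 and 0.1735 m and horizontal distance between cap_ceiling and saddle_top below 0.006 m and angle between cap's own z axis and vertical below 0.08 rad and angle between the x axis of cap and the x axis of column, either way round below 0.17 rad and contact force between pawl and column above 15 N and contact force between the fingers and cap above 3 N), for 0.1 s.
At the end, for the whole second after the job is handed in: The column stands three clicks (48 mm, within 4 mm) above its starting height; the cap sits on the saddle, its inner ceiling on the saddle's top within 3.5 mm, centred within 6 mm, level within 0.08 rad and in line with the saddle within 0.17 rad (either way round), at rest (distance of saddle_top from where it was at the start of the episode between 0.044 and 0.052 m and z of cap_ceiling in the frame of column between 0.1665 and 0.1735 m and horizontal distance between cap_ceiling and saddle_top below 0.006 m and angle between cap's own z axis and vertical below 0.08 rad and angle between the x axis of cap and the x axis of column, either way round below 0.17 rad and linear speed of cap below 0.01 m/s); the robot touches nothing.
It fails at once if one of the other things (wrench, screwdriver, tape, can, jar, mug, tin) is shoved by more than 30 mm (distance of any of wrench, screwdriver, tape, oilcan, jar, mug, tin from where it was at the start of the episode above 0.03 m).
It also fails if it takes over 72 s, if anything falls off the work surface, if the arm or the gripper's body presses on something with over 40 N, if the wrist force passes 120 N, or if a joint passes its speed limit or range.

ROBOT

A 6-joint arm with a two-finger parallel gripper is mounted at the origin on the work surface. World frame = base frame: x ahead of the robot, y to its left, z up, the work surface at z = 0. Lengths are in m, angles in rad, forces in N, time in s.
With the tool pointing down it reaches from about 0.35 to 0.975 m from the base axis. Payload 7.1 kg.
Tool frame: the origin (TCP) lies on the centre line of the jaws, within the pads' length; the fingertips stand 11 mm ahead of it and the grasp point (between the pads) lies 8 mm behind it; z points along the fingers, x is the direction in which the jaws open and shut, and the axes are right-handed (so a half turn about z gives the same grasp; the last joint's range is limited). The gripper opens to 88 mm and grips with 3 to 60 N. Pads are 20 mm wide; open, the fingers measure 115 mm over their backs; the gripper's body (75 mm by 178 mm) begins 61 mm behind the grasp point.
Start: joints at [1.221, 0.423, 1.63, -0, 1.089, -0.019], TCP at [0.203, 0.591, 0.234] pointing down, gripper open.
Joint ranges: [-3, 3], [-0.9, 2.11], [0.09, 2.58], [-1.31, 4.45], [0.11, 2.69], [-2.54, 2.54]. Speed limits (rad/s): [2.39, 2.39, 3.01, 3.14, 3.14, 3.14].

INTERFACE

Orientations are given as [roll, pitch, yaw] about the fixed x, y, z axes, in that order (R = Rz(yaw) Ry(pitch) Rx(roll)).
In Python, from bench import sense, camera, calibration, hand_in, spot_in, mark_of gives the robot as it stands. The module is installed in compiled form; this text tells all that it offers.
- The arm moves only by the tool send_rows, never from a script. Its argument "plan" is a list of rows, each a list of 6 numbers: the shift along the tool's x, y, z in mm, then the turn, a rotation vector about the tool's x, y, z in rad. In form: [[tx, ty, tz, rx, ry, rz], ...]. A call has 1 to 10 rows; each row shifts and turns the commanded pose from where the row before left it, along the tool's axes as they then stand; what a row does not reach is not made up. A row lasts 1/12 s, in which the tool goes at most 41.7 mm and 7.16 degrees, less where a joint would pass 70% of its speed; a pose out of reach is approached as far as the arm can. A call is refused whole if a number of a shift passes 41.7 or a number of a turn 0.125, either way. A call with a gripper value outside its range is refused whole. "fingers" is the closure, from 0 (fully open) to 1 (shut), set as the call begins (left out, the last holds). The fingers move at their own pace and stop on an object; "newtons" is the grip in N (left out, the last holds). Time passes only in rows, so rows that do not move let the fingers close. It gives the time, the measured TCP pose, the force and the opening at its end, in the units of the state.
- sense(): the state, without advancing time (a new reading comes with each control period).
- camera(name): name is "scene" or "top" or "wrist"; returns the picture (384x512x3 uint8, red, green, blue); there is no depth.
- calibration(name): a dict with "mtx" (3x3 intrinsics, pixels), "xyz" and "orientation" of the camera in the world; the wrist camera has in their place "T_tool_cam" (4x4, takes a point from camera to tool coordinates, whose origin is the TCP and whose axes are the tool frame's). Camera axes: x right, y up, looking along -z (the intrinsics and any distortion apply to the point x, -y, -z); pixel columns grow to the right and rows downward; lengths in m; the calibration is good to about 2 mm. A picture is of the moment at which its call begins: read the wrist's pose just before it. calibration takes no time and is no camera call.
- hand_in(): hands the job in, once; it reports no verdict.
Trained networks look in the newest picture that a camera, given by its name, has taken for a name from the list of things; names that differ only in an ending like _2 or _b are one class to them, and where a whole thing is asked for, a point or a joint stands for the part that bears it (a point fixed in the world has none). Each returns a list of dicts, best first, with "confidence" (0 to 1); they miss things now and then, are a little off and sometimes report something else, mostly with a low value. They report only what shows in the picture. A call takes as long as a camera call. They do not tell look-alikes from the thing itself.
- spot_in(target, camera): "at" ([x, y, z] in m, in world coordinates, good to about 4 mm: the middle of the surface that is visible of it).
- mark_of(target, camera): "at" ([x, y, z] in m, in world coordinates, good to about 4 mm: a listed point, or the origin of a listed thing).
The state is a dict: "time": time; "q": joint angles; "dq": joint speeds; "joint_efforts": joint torques, N m; "position": TCP position; "ee_rot": TCP orientation; "ft_force": force on the tool from outside, world axes, zero at the start; "moment": the same for the moment, N m; "finger_gap": opening from 0.0 (shut) to 1.0 (fully open).
Only numpy, scipy, OpenCV 4.12 (cv2) and the standard library are available. Lean on these libraries where they do the work, as an engineer would, in place of code of your own. Each camera call takes 0.05 s, during which the arm holds its last target. There are 200 camera calls.

## Working session

There is one attempt and no reset: what is moved stays moved. The work goes in short steps, Python scripts to look and compute and a tool call to move; the robot and the scene stay as the last step left them, time stands still between calls to the robot, and variables do not carry over. Pictures are saved under pics/ and viewed, about 8 in all and at most 12, crops included, and the job is handed in when it is done.

Besides the shell and the picture viewer there is one more tool, called as a command line: name --pt "numbers of a row" for each row, then --argument value for the rest. send_rows: Moves the arm, as the interface text tells. Its arguments: {"type":"object","properties":{"plan":{"type":"array","items":{"type":"array","items":{"type":"number"}}},"fingers":{"type":"number"},"newtons":{"type":"number"}},"required":["plan"]}

```bash
mkdir -p pics; cat > h.py <<'E'
import numpy as np, cv2
from bench import *
from scipy.spatial.transform import Rotation as R
def save(n,f,crop=None,scale=1):
    im=camera(n)
    if crop: im=im[crop[1]:crop[3],crop[0]:crop[2]]
    if scale!=1: im=cv2.resize(im,None,fx=scale,fy=scale,interpolation=cv2.INTER_CUBIC)
    cv2.imwrite('pics/'+f,im[:,:,::-1])
def campose(n):
    c=calibration(n)
    if 'T_tool_cam' in c:
        s=sense();T=np.eye(4);T[:3,:3]=R.from_euler('xyz',s['ee_rot']).as_matrix();T[:3,3]=s['position'];return c['mtx'],T@np.array(c['T_tool_cam'])
    T=np.eye(4);o=np.array(c['orientation']);T[:3,:3]=o if o.shape==(3,3) else R.from_euler('xyz',o).as_matrix();T[:3,3]=c['xyz'];return np.array(c['mtx']),T
def proj(n,p):
    K,T=campose(n);q=np.linalg.inv(T)@np.append(p,1);v=np.array(K)@np.array([q[0],-q[1],-q[2]]);return v[:2]/v[2]
def toplane(n,uv,z):
    K,T=campose(n);d=np.linalg.inv(np.array(K))@np.array([uv[0],uv[1],1]);d=T[:3,:3]@np.array([d[0],-d[1],-d[2]]);return T[:3,3]+d*(z-T[2,3])/d[2]
E
python3 - <<'E'
from h import *
a=camera('scene');b=camera('top')
cv2.imwrite('pics/a.png',a[:,:,::-1]);cv2.imwrite('pics/b.png',b[:,:,::-1])
for t in ['saddle_top','stand','pawl','cap','cap_top','rack','oilcan','jar','mug','tin','tape','wrench','screwdriver']:
  for c in ['scene','top']:
    for d in mark_of(t,c)[:3]:
      print(t,c,round(d['confidence'],2),np.round(d['at'],3),proj(c,d['at']).round())
s=sense();print(s['position'],s['ee_rot'],s['ft_force'],s['finger_gap'],s['time'])
for c in ['scene','top','wrist']: print(calibration(c))
E
```

```text
saddle_top scene 0.25 [ 0.547 -0.186  0.037] [179. 209.]
stand scene 0.8 [0.584 0.202 0.002] [322. 244.]
stand scene 0.68 [ 0.358  0.346 -0.   ] [368. 200.]
stand top 0.84 [0.582 0.199 0.005] [189. 195.]
stand top 0.51 [ 0.735  0.006 -0.002] [252. 152.]
pawl scene 0.5 [0.596 0.211 0.106] [331. 216.]
pawl scene 0.23 [ 0.529 -0.188  0.06 ] [180. 199.]
cap scene 0.88 [ 0.406 -0.31  -0.002] [156. 188.]
cap scene 0.84 [ 0.544 -0.188  0.035] [179. 209.]
cap scene 0.75 [ 0.544 -0.347  0.004] [126. 212.]
cap top 0.92 [ 0.542 -0.349 -0.001] [363. 214.]
cap top 0.88 [ 0.549 -0.187  0.036] [313. 208.]
cap top 0.67 [ 0.412 -0.31   0.002] [351. 255.]
cap_top scene 0.91 [ 0.54  -0.352  0.035] [123. 202.]
cap_top scene 0.91 [ 0.418 -0.314  0.04 ] [152. 178.]
cap_top scene 0.77 [ 0.525 -0.19   0.073] [179. 194.]
cap_top top 0.87 [ 0.549 -0.347  0.04 ] [365. 210.]
cap_top top 0.78 [ 0.529 -0.195  0.07 ] [317. 212.]
cap_top top 0.68 [ 0.41  -0.309  0.038] [353. 255.]
rack scene 0.91 [ 0.561 -0.188 -0.001] [179. 223.]
rack top 0.88 [ 0.564 -0.189 -0.005] [312. 206.]
oilcan scene 0.76 [ 0.746 -0.089 -0.
[... 1396 characters left out ...]
      [  0.        ,   0.        ,   1.        ]]), 'xyz': array([ 2.93667163e-01, -1.26026909e-03,  1.37147295e+00]), 'orientation': array([ 0.22398194, -0.00261057, -1.53013214])}
{'mtx': array([[301.04256076,   0.        , 252.64722955],
       [  0.        , 301.04256076, 195.22462275],
       [  0.        ,   0.        ,   1.        ]]), 'T_tool_cam': array([[ 9.99999817e-01,  7.79332785e-05, -5.99792872e-04,
         5.30327100e-04],
       [-1.08059719e-04, -9.52688616e-01, -3.03948004e-01,
        -8.47062011e-02],
       [-5.95103505e-04,  3.03948014e-01, -9.52688433e-01,
        -1.51956895e-01],
       [ 0.00000000e+00,  0.00000000e+00,  0.00000000e+00,
         1.00000000e+00]])}
```

```bash
python3 - <<'E'
import cv2,numpy as np
a=cv2.imread('pics/a.png');b=cv2.imread('pics/b.png')
A=cv2.resize(a[100:340,60:460],None,fx=1.0*2,fy=2)
B=cv2.resize(b[90:290,80:430],None,fx=2,fy=2)
cv2.imwrite('pics/a2.png',A);cv2.imwrite('pics/b2.png',B)
E
```

```text
(no output)
```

View pics/a2.png

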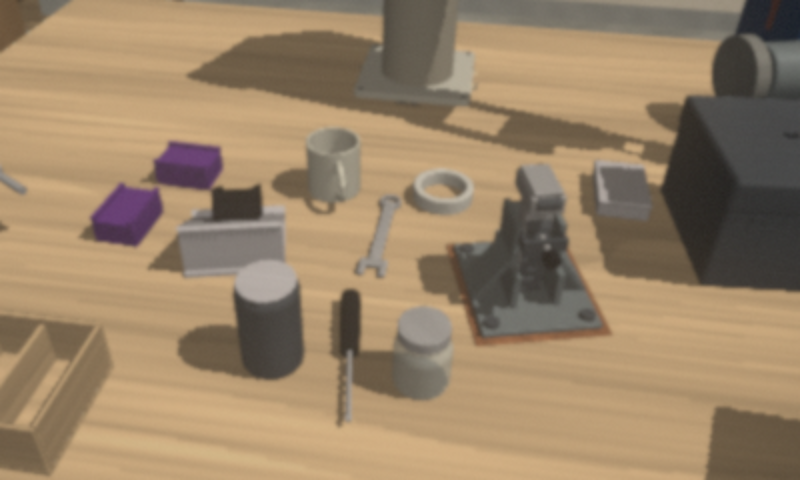

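View pics/b2.png

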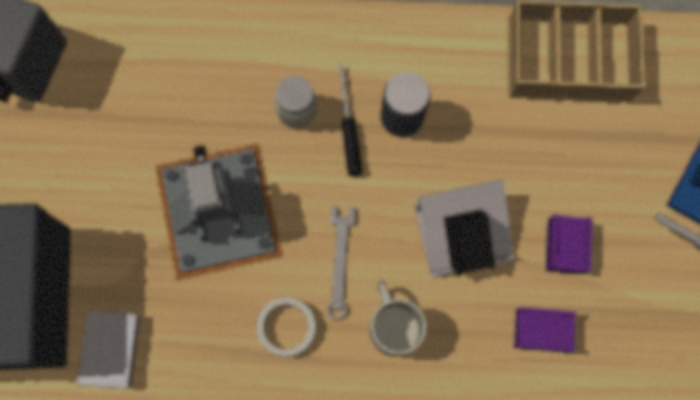

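In the scene view the black cap lies on the rack at (237,203) of the enlarged picture, with two purple look-alikes at (190,165) and (127,212) on the bench. The stand is at (540,250), with its pawl knob at (550,257). A large dark box stands at the right, so I'll measure its height and the turns of the stand and rack.

```bash
python3 - <<'E'
from h import *
def f(x,y):return (80+x/2,90+y/2)
def g(x,y):return (60+x/2,100+y/2)
def tri(a,b):
    L=[]
    for n,uv in (('top',a),('scene',b)):
        p=toplane(n,uv,0);o=campose(n)[1][:3,3];L.append((o,(p-o)/np.linalg.norm(p-o)))
    A=sum(np.eye(3)-np.outer(d,d) for o,d in L);bb=sum((np.eye(3)-np.outer(d,d))@o for o,d in L)
    return np.linalg.solve(A,bb).round(3)
print('box',tri(f(40,205),g(740,185)))
print('boxbase',toplane('top',f(70,230),0).round(3),toplane('top',f(68,360),0).round(3), 'box2',toplane('top',f(65,45),0).round(3),toplane('top',f(42,100),0).round(3))
P=[toplane('top',f(*c),0.02)[:2] for c in [(158,166),(260,147),(280,255),(178,277)]]
print(np.round(P,3),np.mean(P,0)); 
for a,b in ((3,0),(2,1),(1,0),(2,3)): d=P[b]-P[a];print(np.linalg.norm(d),np.degrees(np.arctan2(d[1],d[0])))
print('saddle',[toplane('top',f(*c),0.18)[:2].round(3) for c in [(188,166),(215,163),(222,207),(193,210)]])
P=[toplane('top',f(*c),z)[:2] for c,z in [((418,204),.079),((502,181),.079),((515,262),.012),((433,276),.012)]]
print(np.round(P,3))
for a,b in ((3,0),(2,1),(1,0),(2,3)): d=P[b]-P[a];print(np.linalg.norm(d),np.degrees(np.arctan2(d[1],d[0])))
for t in ['saddle_top','column','pawl']:
  for c in ['scene','top']:
    camera(c)
    for fn in (mark_of,spot_in):
      for d in fn(t,c)[:2]: print(fn.__name__,t,c,round(d['confidence'],2),np.round(d['at'],3))
E
```

```text
box [0.545 0.43  0.165]
boxbase [0.54  0.432 0.   ] [0.338 0.413 0.   ] box2 [0.85  0.474 0.   ] [0.753 0.501 0.   ]
[[0.644 0.298]
 [0.682 0.139]
 [0.51  0.097]
 [0.469 0.252]] [0.57654321 0.19644341]
0.18083109273498688 14.730346634158387
0.17709265918674935 13.542959889670339
0.16376779511121664 103.37803828176588
0.16005243538340355 104.69867741944743
saddle [array([0.605, 0.221]), array([0.61 , 0.183]), array([0.548, 0.169]), array([0.542, 0.209])]
[[ 0.586 -0.11 ]
 [ 0.627 -0.235]
 [ 0.515 -0.268]
 [ 0.488 -0.141]]
0.10296247417713664 17.662569487002486
0.11635337675709873 16.137794801139705
0.13236779775958735 107.94577536517207
0.12989201455101787 102.05362125280888
call saddle_top scene 0.64 [0.584 0.201 0.176]
call saddle_top scene 0.83 [0.599 0.202 0.154]
call saddle_top scene 0.72 [ 0.566 -0.178  0.079]
call saddle_top top 0.83 [0.58  0.198 0.17 ]
call saddle_top top 0.66 [0.577 0.196 0.172]
call column scene 0.67 [ 0.582  0.196 -0.003]
call column scene 0.82 [0.602 0.196 0.147]
call column scene 0.34 [0.774 0.089 0.061]
call column top 0.88 [0.584 0.204 0.005]
call column top 0.65 [ 0.358  0.35  -0.002]
call column top 0.86 [0.582 0.198 0.171]
call pawl scene 0.57 [0.595 0.209 0.105]
call pawl scene 0.37 [ 0.523 -0.189  0.072]
call pawl scene 0.52 [ 0.772 -0.08   0.091]
call pawl scene 0.41 [0.648 0.216 0.111]
```

send_rows --pt "0 0 -41 0 0 0" --pt "0 0 -41 0 0 0" --pt "0 0 -41 0 0 0" --pt "0 0 0 0 0 0"

```text
time: 2.63
position: [0.2042, 0.5945, 0.366]
ee_rot: [3.141, -0.014, 1.24]
ft_force: [0.7, 0.6, 1.4]
finger_gap: 1.004
```

send_rows --pt "-16.7 32.3 0 0 0 0" --pt "-16.7 32.3 0 0 0 0" --pt "-16.7 32.3 0 0 0 0" --pt "-16.7 32.3 0 0 0 0" --pt "-16.7 32.3 0 0 0 0" --pt "-16.7 32.3 0 0 0 0" --pt "-16.7 32.3 0 0 0 0" --pt "-16.7 32.3 0 0 0 0" --pt "-16.7 32.3 0 0 0 0" --pt "-16.7 32.3 0 0 0 0"

```text
time: 3.47
position: [0.4552, 0.3268, 0.3567]
ee_rot: [3.141, -0.0, 1.24]
ft_force: [-0.5, 0.5, -1.2]
finger_gap: 0.998
```

send_rows --pt "-16.7 32.3 0 0 0 0" --pt "-16.7 32.3 0 0 0 0" --pt "-16.7 32.3 0 0 0 0" --pt "-16.7 32.3 0 0 0 0" --pt "-16.7 32.3 0 0 0 -0.115" --pt "0 0 0 0 0 -0.115" --pt "0 0 0 0 0 -0.115" --pt "0 0 0 0 0 -0.115" --pt "0 0 0 0 0 -0.115" --pt "0 0 0 0 0 0"

```text
time: 4.3
position: [0.5799, 0.1966, 0.3564]
ee_rot: [-3.141, 0.0, 1.819]
ft_force: [-0.1, 1.1, -0.5]
finger_gap: 1.003
```

```bash
cat >> h.py <<'E'
def rel(xyz,yaw):
    "shift (mm, in tool axes of the level target yaw) and turn about tool z still to go"
    s=sense();Rm=R.from_euler('xyz',s['ee_rot']);T=R.from_euler('xyz',[np.pi,0,yaw])
    return (T.inv().apply(np.array(xyz)-s['position'])*1e3).round(1),(Rm.inv()*T).as_rotvec().round(3)
E
python3 - <<'E'
from h import *
save('wrist','w1.png')
s=sense();print(s['position'],s['ee_rot'],s['ft_force'],s['q'])
for t in ['saddle_top','column','pawl']:
  for d in mark_of(t,'wrist')[:2]: print(t,round(d['confidence'],2),np.round(d['at'],3),proj('wrist',d['at']).round())
E
```

```text
[0.57982749 0.1967454  0.35647602] [-3.14150244e+00 -3.35361033e-06  1.81273512e+00] [-0.1848761   0.39400389  0.57685359] [ 3.07685532e-01  2.92172410e-01  1.53186404e+00  9.57871566e-06
  1.31764600e+00 -1.50505199e+00]
saddle_top 0.6 [0.58  0.205 0.171] [259. 178.]
column 0.58 [0.584 0.203 0.004] [255. 155.]
```

View pics/w1.png

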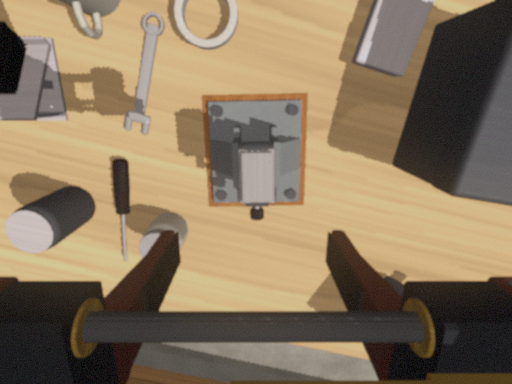

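The wrist view shows the stand square to the image, with the saddle's bright top at about (241..274, 152..203), the jaws at the bottom and the knob at (257,212). I'll compute the saddle's position from those pixels and its edges.

```bash
python3 - <<'E'
from h import *
for uv in [(241,152),(274,152),(242,203),(273,203),(257.5,177.5)]: print(uv,toplane('wrist',uv,.174).round(4))
P=[toplane('wrist',uv,.012)[:2] for uv in [(204,95),(307,94),(303,207),(209,207)]];print(np.round(P,3),np.mean(P,0))
print(np.linalg.norm(P[0]-P[1]),np.linalg.norm(P[1]-P[2]))
im=cv2.imread('pics/w1.png')[85:225,190:320];cv2.imwrite('pics/w1c.png',cv2.resize(im,None,fx=4.2,fy=4.2,interpolation=cv2.INTER_CUBIC))
E
```

```text
(241, 152) [0.5554 0.1786 0.174 ]
(274, 152) [0.5466 0.2143 0.174 ]
(242, 203) [0.6138 0.1934 0.174 ]
(273, 203) [0.605  0.2288 0.174 ]
(257.5, 177.5) [0.5794 0.2036 0.174 ]
[[0.51  0.102]
 [0.47  0.259]
 [0.652 0.307]
 [0.691 0.147]] [0.58064846 0.20355471]
0.16114744548213997 0.1878933164703985
```

View pics/w1c.png

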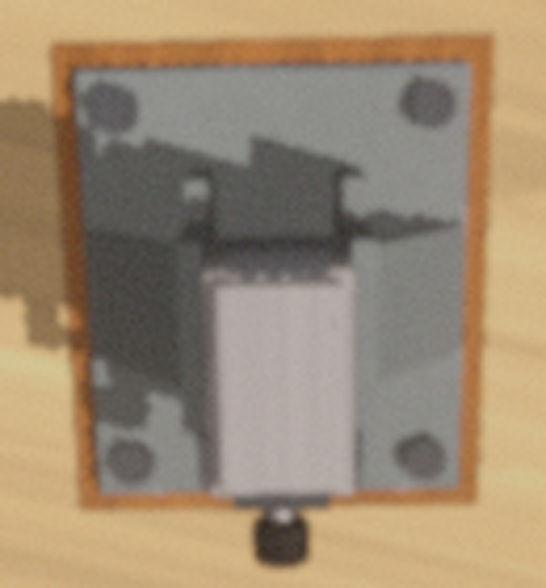

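send_rows --pt "6.8 0.9 0 0 0 -0.012" --pt "0 0 35 0 0 0" --pt "0 0 35 0 0 0" --pt "0 0 35 0 0 0" --pt "0 0 35 0 0 0" --pt "0 0 25 0 0 0" --pt "0 0 20 0 0 0" --pt "0 0 15 0 0 0" --pt "0 0 10 0 0 0" --pt "0 0 0 0 0 0"

```text
time: 5.33
position: [0.5778, 0.2037, 0.1445]
ee_rot: [-3.138, 0.0, 1.827]
ft_force: [-0.6, -0.0, 0.2]
finger_gap: 1.0
```

send_rows --pt "0 0 0 0 0 0" --pt "0 0 0 0 0 0" --pt "0 0 0 0 0 0" --pt "0 0 0 0 0 0" --pt "0 0 0 0 0 0" --pt "0 0 0 0 0 0" --pt "0 0 0 0 0 0" --pt "0 0 0 0 0 0" --fingers 1 --newtons 50

```text
time: 6.0
position: [0.5799, 0.2011, 0.147]
ee_rot: [3.141, 0.004, 1.829]
ft_force: [2.9, -13.7, 2.3]
finger_gap: 0.474
```

Gripped at 41.7 mm, with a 14 N side load because the tool stands about 2.5 mm to one side. I'll relax that first, then lift.

send_rows --pt "-2.5 0 0 0 0 0" --pt "0 0 0 0 0 0" --pt "0 0 0 0 0 0"

```text
time: 6.25
position: [0.5799, 0.201, 0.147]
ee_rot: [3.141, 0.001, 1.828]
ft_force: [-0.5, -1.0, 2.6]
finger_gap: 0.475
```

send_rows --pt "0 0 -6 0 0 0" --pt "0 0 -6 0 0 0" --pt "0 0 -6 0 0 0" --pt "0 0 -6 0 0 0" --pt "0 0 -6 0 0 0" --pt "0 0 -6 0 0 0" --pt "0 0 0 0 0 0" --pt "0 0 0 0 0 0"

```text
time: 6.92
position: [0.5797, 0.201, 0.1816]
ee_rot: [-3.141, 0.0, 1.827]
ft_force: [5.7, -1.5, -11.5]
finger_gap: 0.483
```

send_rows --pt "0 0 -6 0 0 0" --pt "0 0 -6 0 0 0" --pt "0 0 -6.4 0 0 0" --pt "0 0 0 0 0 0" --pt "0 0 0 0 0 0" --pt "0 0 0 0 0 0"

```text
time: 7.42
position: [0.5795, 0.2009, 0.2]
ee_rot: [-3.141, 0.0, 1.827]
ft_force: [5.2, -1.0, -10.9]
finger_gap: 0.475
```

```bash
python3 - <<'E'
from h import *
s=sense();print(s['position'],s['ft_force'])
for c in ['scene','top']:
    camera(c)
    for t in ['saddle_top','column']:
      for d in mark_of(t,c)[:2]: print(t,c,round(d['confidence'],2),np.round(d['at'],3))
save('scene','s2.png',(270,110,390,260),4)
E
```

```text
[0.57953642 0.20090987 0.20004137] [  5.23285727  -1.02912992 -10.89534465]
saddle_top scene 0.8 [0.582 0.202 0.228]
saddle_top scene 0.19 [0.578 0.202 0.004]
column scene 0.89 [0.584 0.193 0.053]
column scene 0.33 [ 0.561 -0.187  0.002]
```

View pics/s2.png

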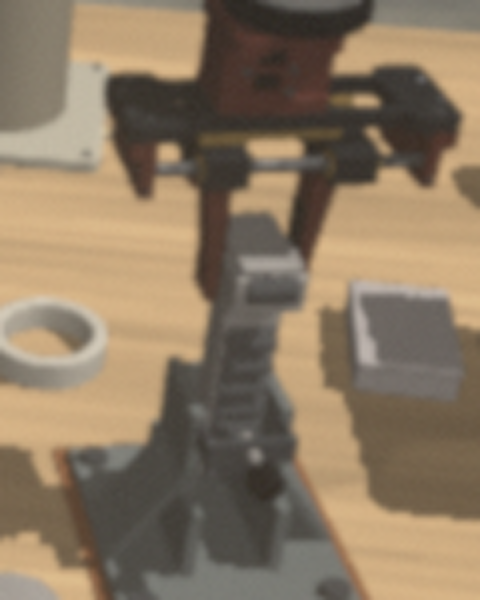

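The column is raised about 53 mm, with the teeth showing above the pawl and the saddle held in the jaws. Next I lower it onto the pawl.

send_rows --pt "0 0 1.5 0 0 0" --pt "0 0 1.5 0 0 0" --pt "0 0 1.5 0 0 0" --pt "0 0 1.5 0 0 0" --pt "0 0 0 0 0 0" --pt "0 0 0 0 0 0"

```text
time: 8.27
position: [0.5796, 0.201, 0.1954]
ee_rot: [-3.141, 0.0, 1.827]
ft_force: [0.5, -3.9, -1.0]
finger_gap: 0.475
```

send_rows --pt "0 0 0 0 0 0" --pt "0 0 0 0 0 0" --pt "0 0 0 0 0 0" --pt "0 0 0 0 0 0" --pt "0 0 0 0 0 0" --pt "0 0 0 0 0 0" --fingers 0

```text
time: 8.77
position: [0.5797, 0.2014, 0.1952]
ee_rot: [3.141, -0.0, 1.827]
ft_force: [0.1, 0.1, 0.3]
finger_gap: 0.895
```

send_rows --pt "0 0 -10 0 0 0" --pt "0 0 -25 0 0 0" --pt "0 0 -30 0 0 0" --pt "0 0 -15 0 0 0" --pt "0 0 0 0 0 0"

```text
time: 9.18
position: [0.5818, 0.202, 0.28]
ee_rot: [3.134, -0.001, 1.827]
ft_force: [1.2, 0.8, 0.0]
finger_gap: 1.003
```

send_rows --pt "0 0 0 0 0 0" --pt "0 0 0 0 0 0" --pt "0 0 0 0 0 0" --pt "0 0 0 0 0 0" --pt "0 0 0 0 0 0" --pt "0 0 0 0 0 0" --pt "0 0 0 0 0 0" --pt "0 0 0 0 0 0" --pt "0 0 0 0 0 0" --fingers 1

```text
time: 9.93
position: [0.5797, 0.2012, 0.275]
ee_rot: [-3.141, 0.0, 1.827]
ft_force: [-0.5, 0.2, 0.0]
finger_gap: 0.355
```

```bash
python3 - <<'E'
from h import *
s=sense();print(s['position'],s['ft_force'],s['finger_gap'])
for c in ['scene','top']:
    camera(c)
    for t in ['saddle_top','column']:
      for d in mark_of(t,c)[:1]: print(t,c,round(d['confidence'],2),np.round(d['at'],3))
E
```

```text
[0.57969097 0.20121319 0.27496688] [-0.52244762  0.15694212  0.03351314] 0.35482928172842726
saddle_top scene 0.64 [0.586 0.196 0.046]
column scene 0.72 [0.582 0.194 0.047]
saddle_top top 0.51 [ 0.51   0.005 -0.002]
column top 0.48 [ 0.734  0.006 -0.002]
```

send_rows --pt "0 0 0 0 0 0" --pt "0 0 0 0 0 0" --pt "0 0 0 0 0 0" --pt "0 0 8 0 0 0" --pt "0 0 8 0 0 0" --pt "0 0 8 0 0 0" --pt "0 0 6 0 0 0" --pt "0 0 0 0 0 0" --pt "0 0 0 0 0 0"

```text
time: 10.98
position: [0.5793, 0.2011, 0.2442]
ee_rot: [-3.14, 0.0, 1.827]
ft_force: [0.7, -0.9, 0.5]
finger_gap: 0.008
```

send_rows --pt "0 0 2 0 0 0" --pt "0 0 2 0 0 0" --pt "0 0 2 0 0 0" --pt "0 0 0 0 0 0" --pt "0 0 0 0 0 0"

```text
time: 11.4
position: [0.5797, 0.2012, 0.2391]
ee_rot: [-3.142, 0.0, 1.827]
ft_force: [-0.1, -0.1, 0.9]
finger_gap: 0.003
```

send_rows --pt "0 0 2 0 0 0" --pt "0 0 2 0 0 0" --pt "0 0 2 0 0 0" --pt "0 0 0 0 0 0" --pt "0 0 0 0 0 0"

```text
time: 11.82
position: [0.5796, 0.2012, 0.2328]
ee_rot: [-3.141, 0.0, 1.827]
ft_force: [0.5, -0.1, 0.4]
finger_gap: 0.005
```

send_rows --pt "0 0 1 0 0 0" --pt "0 0 1 0 0 0" --pt "0 0 1 0 0 0" --pt "0 0 0 0 0 0" --pt "0 0 0 0 0 0"

```text
time: 12.23
position: [0.5798, 0.2013, 0.2307]
ee_rot: [3.141, -0.0, 1.827]
ft_force: [-1.9, -1.5, 4.3]
finger_gap: 0.006
```

send_rows --pt "0 0 1 0 0 0" --pt "0 0 1 0 0 0" --pt "0 0 0.7 0 0 0" --pt "0 0 0 0 0 0" --pt "0 0 0 0 0 0" --pt "0 0 0 0 0 0"

```text
time: 12.73
position: [0.5799, 0.2013, 0.2303]
ee_rot: [3.14, -0.0, 1.827]
ft_force: [-8.5, -2.4, 19.7]
finger_gap: 0.004
```

The pawl holds: I pushed with about 20 N and the column did not move. Next is the rack.

send_rows --pt "0 0 0 0 0 0" --pt "0 0 -10 0 0 0" --pt "0 0 -30 0 0 0" --pt "0 0 -35 0 0 0" --pt "0 0 -35 0 0 0" --pt "0 0 0 0 0 0"

```text
time: 13.23
position: [0.5828, 0.2022, 0.3449]
ee_rot: [3.13, -0.001, 1.827]
ft_force: [0.9, 0.5, 0.4]
finger_gap: 0.004
```

send_rows --pt "-36.6 -14.8 0 0 0 0" --pt "-36.6 -14.8 0 0 0 0" --pt "-36.6 -14.8 0 0 0 0" --pt "-36.6 -14.8 0 0 0 0" --pt "-36.6 -14.8 0 0 0 0" --pt "-36.6 -14.8 0 0 0 0" --pt "-36.6 -14.8 0 0 0 0" --pt "-36.6 -14.8 0 0 0 0" --pt "-36.6 -14.8 0 0 0 0" --pt "-36.6 -14.8 0 0 0 0" --fingers 0

```text
time: 14.07
position: [0.5286, -0.1922, 0.337]
ee_rot: [3.142, -0.0, 1.827]
ft_force: [0.3, 0.0, 0.2]
finger_gap: 0.724
```

send_rows --pt "0 0 0 0 0 0" --pt "0 0 0 0 0 0" --pt "0 0 0 0 0 0" --pt "0 0 0 0 0 0"

```text
time: 14.4
position: [0.5294, -0.1891, 0.3371]
ee_rot: [-3.141, -0.001, 1.828]
ft_force: [0.6, 0.1, 0.6]
finger_gap: 0.988
```

```bash
python3 - <<'E'
from h import *
s=sense();print(s['position'],s['ee_rot'],s['ft_force'],s['finger_gap'],s['q'])
save('wrist','w2f.png')
im=cv2.imread('pics/w2f.png');cv2.imwrite('pics/w2.png',cv2.resize(im[60:300,120:420],None,fx=2.5,fy=2.5,interpolation=cv2.INTER_CUBIC))
for t in ['cap','cap_top','cap_ceiling','rack']:
  for fn in (mark_of,):
   for d in fn(t,'wrist')[:2]: print(t,round(d['confidence'],2),np.round(d['at'],3),proj('wrist',d['at']).round())
E
```

```text
[ 0.529406   -0.18910563  0.33710633] [-3.14140849e+00 -5.86763168e-04  1.82814819e+00] [0.63532947 0.05005333 0.60345892] 0.9884612429250732 [-3.64443742e-01  2.25599023e-01  1.66377976e+00  3.89187555e-04
  1.25270538e+00 -2.19271379e+00]
cap 0.94 [ 0.545 -0.349  0.002] [153. 137.]
cap 0.84 [ 0.411 -0.311 -0.   ] [193.  56.]
cap_top 0.95 [ 0.546 -0.351  0.04 ] [143. 141.]
cap_top 0.94 [ 0.527 -0.19   0.068] [252. 159.]
cap_ceiling 0.87 [ 0.546 -0.349  0.027] [148. 140.]
cap_ceiling 0.81 [ 0.412 -0.31   0.025] [190.  54.]
```

View pics/w2.png

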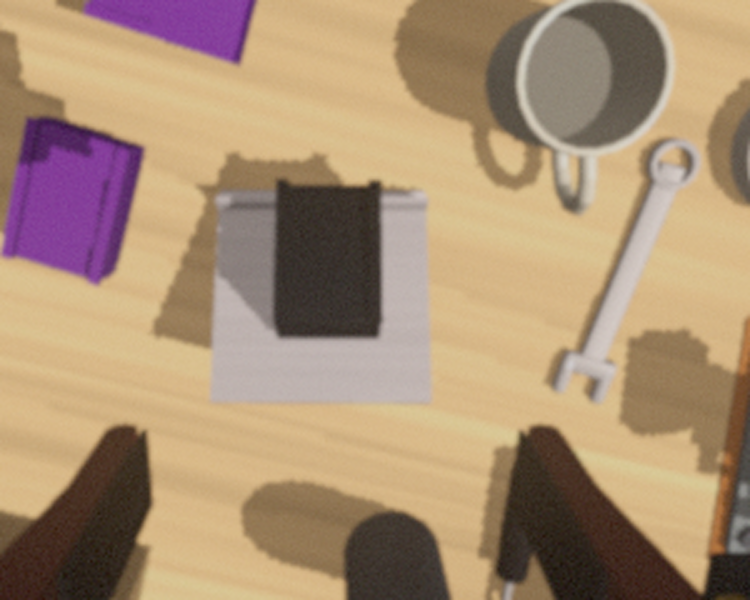

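The black cap lies on the rack's plate at (276..381, 185..336) in the crop, square to the tool. The purple look-alikes are at the left, at (75,200) and (170,20). Only the black cap on the sloped rack fits the description.

```bash
python3 - <<'E'
from h import *
def f(x,y):return (120+x/2.5,60+y/2.5)
lo=toplane('wrist',f(328,187),.046);hi=toplane('wrist',f(328,336),.091)
print('ends',lo.round(4),hi.round(4),'mid',((lo+hi)/2).round(4),np.linalg.norm(hi-lo))
print('rack hi edge',[toplane('wrist',f(x,402),.079).round(4) for x in (211,432)],'low',[toplane('wrist',f(x,192),.025).round(4) for x in (217,428)])
yaw=.257;ux=np.array([np.cos(yaw),np.sin(yaw),0]);cz=-np.sin(.56)*ux+np.array([0,0,np.cos(.56)])
top=(lo+hi)/2; print('from pixels: cap origin',(top-.038*cz).round(4))
o=top-.038*cz
s=sense();Rm=R.from_euler('xyz',s['ee_rot'])
for dist in (.018,.098):
  print('tcp',(o+dist*cz).round(4),'shift in present tool axes mm',(Rm.inv().apply(o+dist*cz-s['position'])*1e3).round(1))
E
```

```text
ends [ 0.4961 -0.1992  0.046 ] [ 0.5702 -0.1796  0.091 ] mid [ 0.5332 -0.1894  0.0685] 0.0888292675533663
rack hi edge [array([ 0.6308, -0.2349,  0.079 ]), array([ 0.5977, -0.1092,  0.079 ])] low [array([ 0.5186, -0.2634,  0.025 ]), array([ 0.4858, -0.139 ,  0.025 ])]
from pixels: cap origin [ 0.5527 -0.1843  0.0363]
tcp [ 0.5434 -0.1867  0.0516] shift in present tool axes mm [ -1.   14.1 285.9]
tcp [ 0.5023 -0.1975  0.1193] shift in present tool axes mm [ -1.  -28.4 218.1]
```

send_rows --pt "-1 -12.6 33.5 0 0 0" --pt "0 -12.6 33.5 0 0 0" --pt "0 -12.6 33.5 0 0 0" --pt "0 -12.6 33.5 0 0 0" --pt "0 -12.6 33.5 0 0 0" --pt "0 0 0 0 0 0"

```text
time: 15.15
position: [0.4632, -0.2052, 0.1646]
ee_rot: [-3.133, -0.007, 1.827]
ft_force: [-0.7, 0.9, -0.8]
finger_gap: 0.999
```

send_rows --pt "0 0 0 -0.08 0 0" --pt "0 0 0 -0.08 0 0" --pt "0 0 0 -0.08 0 0" --pt "0 0 0 -0.08 0 0" --pt "0 0 0 -0.08 0 0" --pt "0 0 0 -0.08 0 0" --pt "0 0 0 -0.08 0 0" --pt "0 0 0 0 0 0" --pt "0 0 0 0 0 0"

```text
time: 15.9
position: [0.5062, -0.1537, 0.2089]
ee_rot: [2.704, 0.065, 1.742]
ft_force: [0.1, 0.1, 0.1]
finger_gap: 1.004
```

```bash
cat > g.py <<'E'
from h import *
yaw=.257;ux=np.array([np.cos(yaw),np.sin(yaw),0]);cz=-np.sin(.56)*ux+np.array([0,0,np.cos(.56)])
E
python3 - <<'E'
from g import *
s=sense();print(s['position'],s['ee_rot'],s['q'],s['ft_force'])
Rm=R.from_euler('xyz',s['ee_rot']);print('z err',(Rm.inv().apply(-cz)).round(3))
o=np.array([.550,-.1852,.0363]);print((Rm.inv().apply(o+.018*cz-s['position'])*1e3).round(1))
save('wrist','w3.png')
for t in ['cap','cap_top','cap_ceiling']:
  for d in mark_of(t,'wrist')[:3]: print(t,round(d['confidence'],2),np.round(d['at'],4),proj('wrist',d['at']).round(), (Rm.inv().apply(d['at']-s['position'])*1e3).round(1))
E
```

```text
[ 0.50623679 -0.15366923  0.20885765] [2.70441638 0.06478078 1.74227419] [-0.42427419  0.19130387  2.1266761   0.43887539  0.46101533 -2.540146  ] [0.12006238 0.07435218 0.0865518 ]
z err [0.1   0.123 0.987]
[-29.1 -42.  156.5]
cap 0.9 [ 0.5478 -0.1887  0.0373] [224. 141.] [-30.4 -41.9 172.3]
cap_top 0.94 [ 0.5457 -0.3519  0.042 ] [ 64. 114.] [-190.8  -71.5  164.8]
cap_top 0.79 [ 0.5229 -0.1852  0.0714] [226. 140.] [-24.9 -49.  130.9]
cap_ceiling 0.66 [ 0.5372 -0.1894  0.0578] [222. 145.] [-30.6 -42.8 149.3]
cap_ceiling 0.64 [ 0.5459 -0.3494  0.0231] [ 76. 107.] [-187.2  -78.8  182. ]
```

View pics/w3.png

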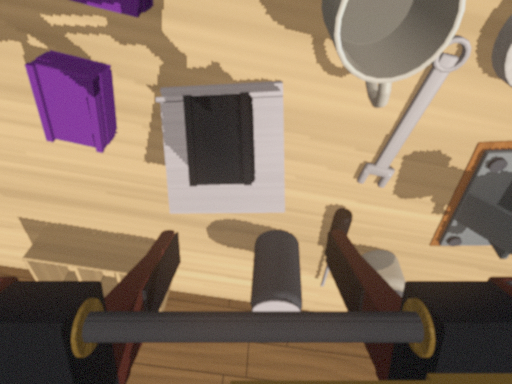

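Joint 6 ran into its limit, so I'll use the half-turned grasp: spin +π about tool z.

send_rows --pt "0 0 0 0 0 0.12" --pt "0 0 0 0 0 0.12" --pt "0 0 0 0 0 0.12" --pt "0 0 0 0 0 0.12" --pt "0 0 0 0 0 0.12" --pt "0 0 0 0 0 0.12" --pt "0 0 0 0 0 0.12" --pt "0 0 0 0 0 0.12" --pt "0 0 0 0 0 0.12" --pt "0 0 0 0 0 0.12"

```text
time: 16.93
position: [0.5051, -0.1548, 0.2066]
ee_rot: [2.915, -0.379, 0.591]
ft_force: [0.8, 0.1, 0.3]
finger_gap: 1.003
```

send_rows --pt "0 0 0 0 0 0.12" --pt "0 0 0 0 0 0.12" --pt "0 0 0 0 0 0.12" --pt "0 0 0 0 0 0.12" --pt "0 0 0 0 0 0.12" --pt "0 0 0 0 0 0.12" --pt "0 0 0 0 0 0.12" --pt "0 0 0 0 0 0.12" --pt "0 0 0 0 0 0.12" --pt "0 0 0 0 0 0.12"

```text
time: 17.77
position: [0.5051, -0.1548, 0.2066]
ee_rot: [-2.853, -0.335, -0.702]
ft_force: [-0.1, 0.0, -0.3]
finger_gap: 1.002
```

send_rows --pt "0 0 0 0 0 0.12" --pt "0 0 0 0 0 0.12" --pt "0 0 0 0 0 0.12" --pt "0 0 0 0 0 0.12" --pt "0 0 0 0 0 0.12" --pt "0 0 0 0 0 0.12" --pt "0 0 0 0 0 0" --pt "0 0 0 0 0 0"

```text
time: 18.43
position: [0.5051, -0.1547, 0.2068]
ee_rot: [-2.708, -0.074, -1.379]
ft_force: [-1.0, -0.5, -0.3]
finger_gap: 0.997
```

```bash
cat >> g.py <<'E'
def go(p,Rt):
    s=sense();Rm=R.from_euler('xyz',s['ee_rot']);print('pos',s['position'].round(4),'q',np.round(s['q'],2))
    print('shift now-axes',(Rm.inv().apply(p-s['position'])*1e3).round(1),'target-axes',(Rt.inv().apply(p-s['position'])*1e3).round(1),'turn',(Rm.inv()*Rt).as_rotvec().round(3))
def Rof(z,x):
    return R.from_matrix(np.c_[x,np.cross(z,x),z])
uy=np.array([-np.sin(yaw),np.cos(yaw),0])
o=np.array([.550,-.1862,.0363])
E
python3 - <<'E'
from g import *
Rt=Rof(-cz,-uy)
go(o+.098*cz,Rt);go(o+.018*cz,Rt)
E
```

```text
pos [ 0.5051 -0.1547  0.2068] q [-0.43  0.19  2.13  0.44  0.46  0.58]
shift now-axes [36.3 50.5 76.2] target-axes [41.9 60.6 65.2] turn [ 0.129 -0.096 -0.022]
pos [ 0.5051 -0.1547  0.2068] q [-0.43  0.19  2.13  0.44  0.46  0.58]
shift now-axes [ 28.5  40.3 155.2] target-axes [ 41.9  60.6 145.2] turn [ 0.129 -0.096 -0.022]
```

send_rows --pt "0 0 0 0.065 -0.048 -0.011" --pt "0 0 0 0.064 -0.048 -0.011" --pt "14 20 15 0 0 0" --pt "14 20 15 0 0 0" --pt "14 20.5 15 0 0 0" --pt "0 0 0 0 0 0" --pt "0 0 0 0 0 0" --pt "0 0 0 0 0 0"

```text
time: 19.1
position: [0.4848, -0.2022, 0.1379]
ee_rot: [-2.624, -0.016, -1.335]
ft_force: [0.1, 0.8, 0.5]
finger_gap: 0.999
```

```bash
python3 - <<'E'
from g import *
Rt=Rof(-cz,-uy)
go(o+.018*cz,Rt)
s=sense();Rm=R.from_euler('xyz',s['ee_rot'])
for c in ('wrist','top'):
  camera(c)
  for t in ['cap','cap_top','cap_ceiling']:
    for d in mark_of(t,c)[:3]:
      if d['at'][1]>-.25: print(c,t,round(d['confidence'],2),np.round(d['at'],4),(Rm.inv().apply(d['at']-s['position'])*1e3).round(1))
save('wrist','w4.png')
E
```

```text
pos [ 0.4848 -0.2022  0.1379] q [-0.63  0.36  2.17  1.02  0.45 -0.2 ]
shift now-axes [ -1.5  -7.3 103.5] target-axes [  1.1  -2.9 103.8] turn [ 0.042 -0.024 -0.01 ]
wrist cap 0.63 [ 0.5458 -0.1874  0.0362] [ -1.7  -4.2 119.4]
wrist cap_top 0.59 [ 0.5256 -0.1876  0.0707] [-5.7 -4.2 79.7]
top cap 0.59 [ 0.5493 -0.1866  0.0362] [ -1.7  -7.3 121.2]
top cap 0.42 [0.5815 0.2011 0.0043] [-371.6 -100.4  204.2]
top cap_top 0.9 [ 0.5294 -0.1932  0.0684] [ 0.6 -5.1 82.9]
top cap_ceiling 0.92 [ 0.533  -0.188   0.0582] [-3.8 -4.2 94.1]
```

View pics/w4.png

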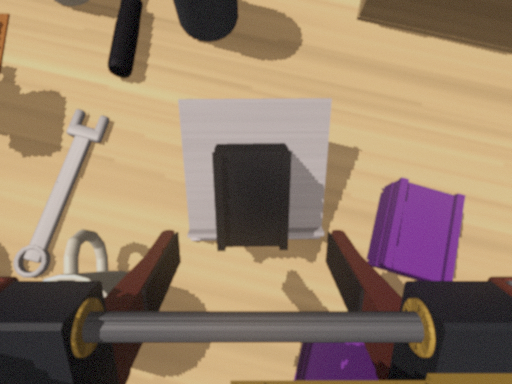

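The wrist view shows the black cap at (215..290, 145..248), centred between the jaws and square to them. I'll descend and grip.

send_rows --pt "0 0 0 0.042 -0.024 -0.01" --pt "1.1 -1.5 0 0 0 0" --pt "0 0 25 0 0 0" --pt "0 0 25 0 0 0" --pt "0 0 25 0 0 0" --pt "0 0 15 0 0 0" --pt "0 0 0 0 0 0" --pt "0 0 0 0 0 0" --pt "0 0 0 0 0 0"

```text
time: 20.3
position: [0.532, -0.1909, 0.0625]
ee_rot: [-2.582, -0.0, -1.315]
ft_force: [-0.2, 0.3, -0.5]
finger_gap: 1.001
```

```bash
python3 - <<'E'
from g import *
go(o+.018*cz,Rof(-cz,-uy));print(sense()['ft_force'])
E
```

```text
pos [ 0.532  -0.1909  0.0625] q [-0.57  0.57  2.12  1.46  0.4  -0.63]
shift now-axes [ 0.  -1.8 14.1] target-axes [ 0.  -1.8 14.1] turn [ 0.001 -0.001 -0.001]
[-0.24181725  0.28582972 -0.45859001]
```

send_rows --pt "0 -0.5 5 0 0 0" --pt "0 0 5 0 0 0" --pt "0 0 4 0 0 0" --pt "0 0 0 0 0 0" --pt "0 0 0 0 0 0" --pt "0 0 0 0 0 0"

```text
time: 20.8
position: [0.5397, -0.1889, 0.0504]
ee_rot: [-2.582, 0.0, -1.315]
ft_force: [0.2, -0.1, -0.1]
finger_gap: 1.0
```

send_rows --pt "0 0 0 0 0 0" --pt "0 0 0 0 0 0" --pt "0 0 0 0 0 0" --pt "0 0 0 0 0 0" --pt "0 0 0 0 0 0" --pt "0 0 0 0 0 0" --pt "0 0 0 0 0 0" --pt "0 0 0 0 0 0" --fingers 1 --newtons 25

```text
time: 21.47
position: [0.5398, -0.189, 0.0505]
ee_rot: [-2.582, -0.0, -1.315]
ft_force: [-0.9, -0.6, 1.7]
finger_gap: 0.685
```

Gripped at 60 mm. Lift off along the plate's normal.

send_rows --pt "0 0 -5 0 0 0" --pt "0 0 -10 0 0 0" --pt "0 0 -20 0 0 0" --pt "0 0 -25 0 0 0" --pt "0 0 -25 0 0 0" --pt "0 0 -25 0 0 0" --pt "0 0 -10 0 0 0" --pt "0 0 0 0 0 0" --pt "0 0 0 0 0 0"

```text
time: 22.22
position: [0.4781, -0.2053, 0.1526]
ee_rot: [-2.582, -0.001, -1.315]
ft_force: [0.9, 0.4, -2.1]
finger_gap: 0.686
```

send_rows --pt "0 0 0 -0.08 0 0" --pt "0 0 0 -0.08 0 0" --pt "0 0 0 -0.08 0 0" --pt "0 0 0 -0.08 0 0" --pt "0 0 0 -0.08 0 0" --pt "0 0 0 -0.08 0 0" --pt "0 0 0 -0.08 0 0" --pt "0 0 0 0 0 0" --pt "0 0 0 0 0 0"

```text
time: 22.97
position: [0.4787, -0.202, 0.1503]
ee_rot: [-3.089, 0.008, -1.308]
ft_force: [-0.3, 0.7, -3.0]
finger_gap: 0.682
```

```bash
python3 - <<'E'
from g import *
s=sense();print(s['ft_force'],s['finger_gap'],s['ee_rot'])
S=np.array([.5797,.2012,.32]);Rt=R.from_euler('xyz',[np.pi,0,1.827-np.pi])
go(S,Rt)
for c in ('scene','wrist'):
  camera(c)
  for t in ['cap','cap_top','cap_ceiling']:
    for d in mark_of(t,c)[:2]: print(c,t,round(d['confidence'],2),np.round(d['at'],4))
E
```

```text
[-0.29775067  0.67581324 -2.99123338] 0.6820667796605092 [-3.08883608  0.00805996 -1.30838973]
pos [ 0.4787 -0.202   0.1503] q [-0.45  0.38  1.95  0.06  0.79  0.82]
shift now-axes [-364.6 -210.6 -155.9] target-axes [-364.5 -199.9 -169.7] turn [-0.053  0.008  0.006]
scene cap 0.93 [ 0.4777 -0.2034  0.1334]
scene cap 0.66 [ 0.5431 -0.3478  0.0011]
scene cap_top 0.88 [ 0.5414 -0.3499  0.0371]
scene cap_top 0.72 [ 0.4732 -0.2013  0.1752]
scene cap_ceiling 0.95 [ 0.4774 -0.1987  0.1635]
scene cap_ceiling 0.75 [ 0.5459 -0.3489  0.0258]
wrist cap 0.79 [ 0.4137 -0.3079  0.0025]
wrist cap 0.7 [ 0.5483 -0.3492  0.0011]
wrist cap_top 0.9 [ 0.5468 -0.3536  0.0411]
wrist cap_top 0.66 [ 0.4737 -0.2027  0.1698]
wrist cap_ceiling 0.81 [ 0.5463 -0.3489  0.0253]
wrist cap_ceiling 0.62 [ 0.4098 -0.3116  0.0217]
```

send_rows --pt "0 0 0 -0.053 0.008 0.006" --pt "0 0 -34 0 0 0" --pt "0 0 -34 0 0 0" --pt "0 0 -34 0 0 0" --pt "0 0 -34 0 0 0" --pt "0 0 -34 0 0 0" --pt "-25 -14 0 0 0 0" --pt "-33 -18 0 0 0 0" --pt "-34 -18.7 0 0 0 0" --pt "-34 -18.7 0 0 0 0"

```text
time: 24.2
position: [0.5137, -0.0624, 0.3217]
ee_rot: [3.142, -0.002, -1.319]
ft_force: [1.2, -0.3, -1.8]
finger_gap: 0.683
```

send_rows --pt "-34 -18.7 0 0 0 0" --pt "-34 -18.7 0 0 0 0" --pt "-34 -18.7 0 0 0 0" --pt "-34 -18.7 0 0 0 0" --pt "-34 -18.7 0 0 0 0" --pt "-34 -18.7 0 0 0 0" --pt "-34 -18.7 0 0 0 0" --pt "0 0 0 0 0 0" --pt "0 0 0 0 0 0" --pt "0 0 0 0 0 0"

```text
time: 25.03
position: [0.5804, 0.1993, 0.3203]
ee_rot: [3.139, -0.002, -1.317]
ft_force: [0.8, -0.6, -1.4]
finger_gap: 0.68
```

```bash
cat >> g.py <<'E'
S=np.array([.5797,.2012,.32]);Rs=R.from_euler('xyz',[np.pi,0,1.827-np.pi])
E
python3 - <<'E'
from g import *
go(S,Rs);s=sense();print(s['ft_force'],s['finger_gap'])
Rm=R.from_euler('xyz',s['ee_rot'])
for c in ('scene','top','wrist'):
  camera(c)
  for t in ['cap','cap_top','cap_ceiling','saddle_top']:
    for d in mark_of(t,c)[:3]:
      if d['at'][1]>0 and d['at'][2]>.1: print(c,t,round(d['confidence'],2),np.round(d['at'],4),'tool',(Rm.inv().apply(d['at']-s['position'])*1e3).round(1))
a=camera('scene')[80:240,250:410];b=camera('wrist');
cv2.imwrite('pics/w5.png',np.hstack([cv2.resize(a,(384,384)),b[:,80:440]])[:,:,::-1])
E
```

```text
pos [0.5804 0.1993 0.3203] q [ 0.31  0.32  1.57 -0.    1.25  1.63]
shift now-axes [-2.   0.2  0.3] target-axes [-2.   0.2  0.3] turn [ 0.002 -0.002 -0.002]
[ 0.77841047 -0.61638778 -1.394046  ] 0.6800328607411104
scene cap 0.64 [0.576  0.199  0.3028] tool [-0.8  4.3 17.5]
scene cap_top 0.56 [0.5768 0.1996 0.3466] tool [ -1.1   3.5 -26.3]
scene cap_ceiling 0.81 [0.5754 0.1993 0.333 ] tool [ -1.2   4.9 -12.7]
scene saddle_top 0.87 [0.5803 0.1982 0.2234] tool [ 0.9  0.1 96.9]
wrist cap 0.72 [0.5813 0.1975 0.3062] tool [ 2.  -0.5 14.1]
wrist cap_top 0.85 [0.5781 0.2015 0.3442] tool [ -2.6   1.7 -23.9]
wrist cap_ceiling 0.81 [0.5856 0.2021 0.331 ] tool [ -1.3  -5.7 -10.7]
```

View pics/w5.png

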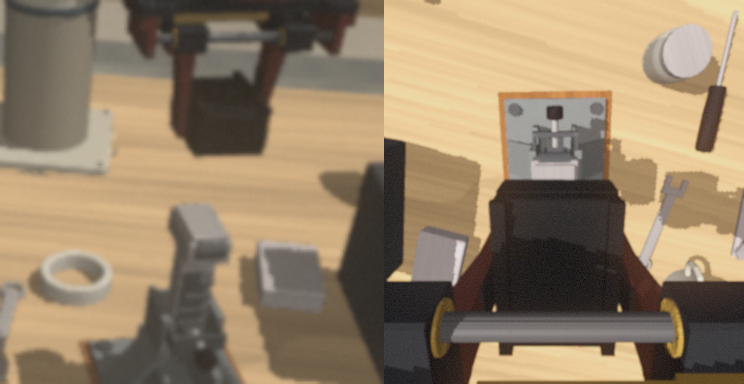

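```bash
python3 - <<'E'
from g import *
s=sense();Rm=R.from_euler('xyz',s['ee_rot'])
def pr(p): return proj('wrist',Rm.apply(np.array(p)/1e3)+s['position']).round(1)
for d in (-4,0,4): print(d,'rim+x',pr([0,d-42,18]),'top+x',pr([0,d-42,-20]),'ridge+x',pr([26.5,d-42,-25]),'ridge-x',pr([26.5,d+42,-25]))
print('saddle top +x end',toplane('scene',(0,0),0)[:0],[proj('wrist',np.array([.5797,.2012,.2195])+Rs.apply([x/1e3,-.030,0])).round(1) for x in (-18,18)])
b=camera('wrist');cv2.imwrite('pics/w6.png',cv2.resize(b[130:370,150:360],None,fx=2.5,fy=2.5,interpolation=cv2.INTER_CUBIC)[:,:,::-1])
E
```

```text
-4 rim+x [254.2 168.1] top+x [254.6 186.2] ridge+x [314.9 189.4] ridge-x [304.8 342.9]
0 rim+x [254.2 174.8] top+x [254.6 194.6] ridge+x [314.3 198. ] ridge-x [304.4 349. ]
4 rim+x [254.2 181.5] top+x [254.5 202.8] ridge+x [313.8 206.5] ridge-x [304.  354.9]
saddle top +x end [] [array([230.4, 166. ]), array([272.5, 165.9])]
```

View pics/w6.png

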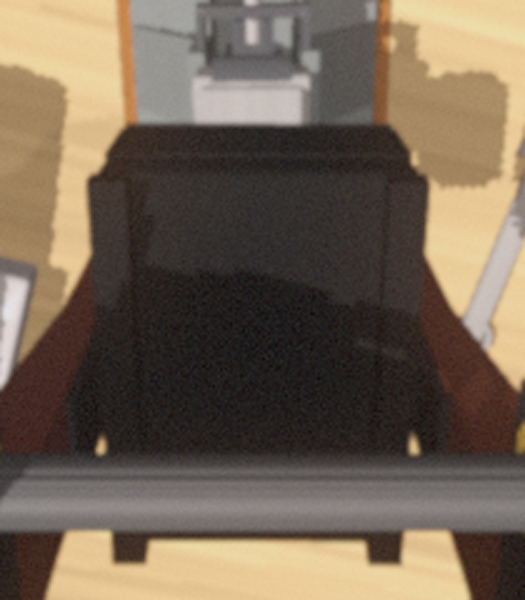

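Fitting the cap's edges in the wrist picture puts it 2.4 mm towards the robot of the TCP. I correct for that and lower it.

send_rows --pt "-2 -3.2 0 0 0 0" --pt "0 0 25 0 0 0" --pt "0 0 25 0 0 0" --pt "0 0 20 0 0 0" --pt "0 0 8 0 0 0" --pt "0 0 0 0 0 0" --pt "0 0 0 0 0 0" --pt "0 0 3 0 0 0" --pt "0 0 3 0 0 0" --pt "0 0 0 0 0 0"

```text
time: 26.77
position: [0.5836, 0.2024, 0.2372]
ee_rot: [3.141, -0.002, -1.317]
ft_force: [0.0, -0.4, -1.9]
finger_gap: 0.679
```

send_rows --pt "0 0 2 0 0 0" --pt "0 0 2 0 0 0" --pt "0 0 2 0 0 0" --pt "0 0 0 0 0 0" --pt "0 0 0 0 0 0"

```text
time: 27.18
position: [0.5833, 0.2022, 0.2305]
ee_rot: [3.14, -0.002, -1.317]
ft_force: [0.8, 0.0, -1.5]
finger_gap: 0.683
```

The cap has gone over the saddle without contact. Continuing.

send_rows --pt "0 0 2 0 0 0" --pt "0 0 2 0 0 0" --pt "0 0 2 0 0 0" --pt "0 0 1 0 0 0" --pt "0 0 0 0 0 0" --pt "0 0 0 0 0 0"

```text
time: 27.68
position: [0.583, 0.2021, 0.2234]
ee_rot: [3.139, -0.002, -1.317]
ft_force: [-0.5, -0.8, -2.0]
finger_gap: 0.684
```

send_rows --pt "0 0 1 0 0 0" --pt "0 0 1 0 0 0" --pt "0 0 0 0 0 0" --pt "0 0 0 0 0 0"

```text
time: 28.02
position: [0.5831, 0.2022, 0.2217]
ee_rot: [3.14, -0.002, -1.317]
ft_force: [-2.1, -0.7, -1.0]
finger_gap: 0.685
```

send_rows --pt "0 0 1 0 0 0" --pt "0 0 1 0 0 0" --pt "0 0 0 0 0 0" --pt "0 0 0 0 0 0"

```text
time: 28.35
position: [0.5832, 0.2022, 0.2196]
ee_rot: [3.14, -0.002, -1.317]
ft_force: [-2.3, -0.7, -0.8]
finger_gap: 0.684
```

send_rows --pt "0 0.8 1 0 0 0" --pt "0 0 1 0 0 0" --pt "0 0 0 0 0 0" --pt "0 0 0 0 0 0"

```text
time: 28.68
position: [0.5829, 0.2021, 0.218]
ee_rot: [3.141, -0.002, -1.317]
ft_force: [-1.9, -0.3, 3.0]
finger_gap: 0.683
```

send_rows --pt "0 0 1 0 0 0" --pt "0 0 1 0 0 0" --pt "0 0 0 0 0 0" --pt "0 0 0 0 0 0"

```text
time: 29.02
position: [0.5833, 0.2022, 0.2164]
ee_rot: [-3.141, -0.002, -1.317]
ft_force: [-1.2, -0.6, 4.4]
finger_gap: 0.68
```

send_rows --pt "0 0 1 0 0 0" --pt "0 0 1 0 0 0" --pt "0 0 1 0 0 0" --pt "0 0 0 0 0 0" --pt "0 0 0 0 0 0"

```text
time: 29.43
position: [0.5825, 0.202, 0.2122]
ee_rot: [3.14, -0.002, -1.317]
ft_force: [-2.1, -0.1, -0.8]
finger_gap: 0.682
```

The force has dropped after a snap past the rollers. I'll release, then press on top with closed fingers.

send_rows --pt "0 0 0 0 0 0" --pt "0 0 0 0 0 0" --pt "0 0 0 0 0 0" --pt "0 0 0 0 0 0" --pt "0 0 0 0 0 0" --pt "0 0 0 0 0 0" --fingers 0

```text
time: 29.93
position: [0.5826, 0.202, 0.2127]
ee_rot: [3.141, -0.002, -1.317]
ft_force: [-0.2, 0.2, 0.3]
finger_gap: 0.999
```

send_rows --pt "0 0 -10 0 0 0" --pt "0 0 -25 0 0 0" --pt "0 0 -30 0 0 0" --pt "0 0 -15 0 0 0" --pt "0 0 0 0 0 0"

```text
time: 30.35
position: [0.5848, 0.2029, 0.2977]
ee_rot: [-3.135, -0.001, -1.317]
ft_force: [1.0, 0.5, -0.1]
finger_gap: 1.001
```

send_rows --pt "0 0 0 0 0 0" --pt "0 2.5 0 0 0 0" --pt "0 0 0 0 0 0" --pt "0 0 0 0 0 0" --pt "0 0 0 0 0 0" --pt "0 0 0 0 0 0" --pt "0 0 0 0 0 0" --pt "0 0 0 0 0 0" --pt "0 0 0 0 0 0" --pt "0 0 0 0 0 0" --fingers 1

```text
time: 31.18
position: [0.5803, 0.2016, 0.2927]
ee_rot: [3.14, -0.002, -1.317]
ft_force: [-0.4, -0.3, -1.2]
finger_gap: 0.275
```

send_rows --pt "0 0 0 0 0 0" --pt "0 0 0 0 0 0" --pt "0 0 6 0 0 0" --pt "0 0 6 0 0 0" --pt "0 0 0 0 0 0" --pt "0 0 0 0 0 0"

```text
time: 31.68
position: [0.5798, 0.2014, 0.2798]
ee_rot: [3.139, -0.002, -1.317]
ft_force: [-0.2, 0.6, 0.9]
finger_gap: 0.006
```

```bash
python3 - <<'E'
from g import *
s=sense();print(s['position'],s['ft_force'],s['finger_gap'])
for c in ('scene','top','wrist'):
  camera(c)
  for t in ['cap','cap_top','cap_ceiling','column']:
    for d in mark_of(t,c)[:3]:
      if d['at'][1]>.1 and d['at'][0]>.5: print(c,t,round(d['confidence'],2),np.round(d['at'],4))
save('scene','s7.png',(270,110,390,260),4)
E
```

```text
[0.57978243 0.20138804 0.27984416] [-0.17308892  0.58194383  0.89223775] 0.006461014763134532
scene cap 0.65 [0.5826 0.2013 0.1969]
scene cap_top 0.84 [0.5762 0.204  0.2358]
scene cap_ceiling 0.66 [0.5782 0.2032 0.2249]
scene column 0.65 [0.579  0.1911 0.0479]
scene column 0.48 [0.5787 0.2014 0.0048]
wrist cap 0.97 [0.5809 0.1988 0.1963]
wrist cap 0.47 [0.5835 0.2013 0.2217]
wrist cap_top 0.79 [0.5791 0.2045 0.2299]
wrist cap_ceiling 0.55 [0.5827 0.2017 0.2229]
wrist column 0.49 [0.5831 0.2009 0.0494]
```

View pics/s7.png

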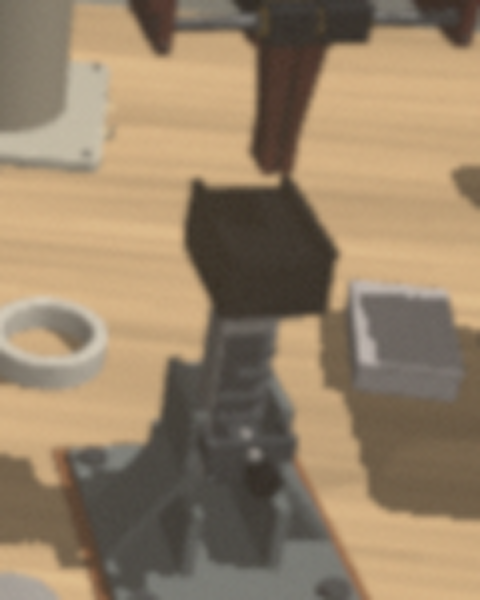

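The cap sits level on the saddle, and the closed fingers are above it. Press down.

send_rows --pt "0 0 10 0 0 0" --pt "0 0 10 0 0 0" --pt "0 0 8 0 0 0" --pt "0 0 2 0 0 0" --pt "0 0 2 0 0 0" --pt "0 0 2 0 0 0" --pt "0 0 1 0 0 0" --pt "0 0 0 0 0 0" --pt "0 0 0 0 0 0"

```text
time: 33.23
position: [0.5803, 0.2015, 0.2459]
ee_rot: [3.141, -0.002, -1.317]
ft_force: [-0.6, -0.2, 0.6]
finger_gap: 0.01
```

send_rows --pt "0 0 1 0 0 0" --pt "0 0 1 0 0 0" --pt "0 0 1 0 0 0" --pt "0 0 0 0 0 0" --pt "0 0 0 0 0 0"

```text
time: 33.65
position: [0.5803, 0.2015, 0.2429]
ee_rot: [3.141, -0.002, -1.317]
ft_force: [0.5, -0.0, 2.3]
finger_gap: 0.005
```

send_rows --pt "0 0 1 0 0 0" --pt "0 0 1 0 0 0" --pt "0 0 1 0 0 0" --pt "0 0 0 0 0 0" --pt "0 0 0 0 0 0" --pt "0 0 0 0 0 0"

```text
time: 34.15
position: [0.5805, 0.2015, 0.2423]
ee_rot: [-3.141, -0.002, -1.317]
ft_force: [-5.6, -1.8, 18.4]
finger_gap: 0.0
```

The fingers meet a hard stop at the expected height with 18 N. Add a little more, then withdraw.

send_rows --pt "0 0 1 0 0 0" --pt "0 0 0 0 0 0" --pt "0 0 0 0 0 0" --pt "0 0 0 0 0 0"

```text
time: 34.48
position: [0.5805, 0.2015, 0.2422]
ee_rot: [-3.141, -0.002, -1.317]
ft_force: [-8.3, -2.7, 24.6]
finger_gap: 0.005
```

send_rows --pt "0 0 -8 0 0 0" --pt "0 0 -25 0 0 0" --pt "0 0 -35 0 0 0" --pt "0 0 -35 0 0 0" --pt "0 -30 0 0 0 0" --pt "0 -30 0 0 0 0" --pt "0 -30 0 0 0 0" --pt "0 0 0 0 0 0" --pt "0 0 0 0 0 0"

```text
time: 35.23
position: [0.6677, 0.2242, 0.3401]
ee_rot: [3.138, -0.002, -1.318]
ft_force: [0.8, -0.7, -1.2]
finger_gap: 0.007
```

```bash
python3 - <<'E'
from g import *
s=sense();print(s['position'],s['ft_force'],s['time'])
for c in ('scene','top','wrist'):
  camera(c)
  for t in ['cap','cap_top','cap_ceiling','column']:
    for d in mark_of(t,c)[:3]:
      if d['at'][1]>.1 and d['at'][0]>.5: print(c,t,round(d['confidence'],2),np.round(d['at'],4))
save('wrist','w8.png')
E
```

```text
[0.66769342 0.22421171 0.34006171] [ 0.817463   -0.65928265 -1.23871562] 35.2333
scene cap 0.76 [0.5796 0.2039 0.1893]
scene cap_top 0.71 [0.5776 0.2033 0.2309]
scene cap_ceiling 0.94 [0.5778 0.2005 0.2205]
scene column 0.87 [0.5825 0.1969 0.0474]
scene column 0.44 [0.5809 0.1987 0.1917]
top cap 0.55 [0.5819 0.1988 0.1897]
top cap_top 0.44 [0.5827 0.2053 0.2307]
top cap_ceiling 0.61 [0.5785 0.2041 0.2172]
wrist column 0.57 [0.582  0.2018 0.0519]
```

View pics/w8.png

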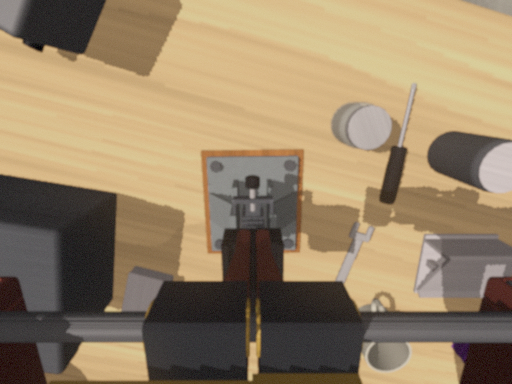

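The cap is on the saddle, behind the fingers at (252,240). The other things are in place and the robot is clear.

```bash
python3 -c "
from bench import hand_in;print(hand_in())"
```

```text
the job is handed in; nothing more can be done
None
```

The column stands three clicks up on the pawl, and the black cap is fully home on the saddle. I handed the job in at about 35 s, with no verdict reported.

- **Column:** I lifted it about 53 mm and let it down onto the pawl, where it rested at 48.4 mm by the arm's own reading. The cameras put the column at 47–52 mm.
- **Pawl test:** I let go and pushed the bare saddle with closed fingers at about 20 N. The column did not give.
- **Cap:** I took the black cap from the rack and left the purple look-alikes alone. The first grasp attempt ran joint 6 into its range limit, so I turned the gripper half a turn. I lowered the cap over the saddle and it snapped past the rollers.
- **Final press:** I pressed the cap with 18 N, then about 25 N, and met a hard stop within 0.5 mm of the home height. The cameras put the inner ceiling at about 0.217–0.2205 m, against 0.2195 m for the saddle's top. It is centred to within about 3 mm, which is the cameras' own error.

In the last wrist picture the robot stands clear of the stand, and the other things in view look to be in place. I did not measure their positions again. No final check failed, but in that picture the cap is partly hidden behind the fingers. The last clear view of it, sitting level, was from before the final press.

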